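# Pin the clamshell jig shut over a pulley and hold it pressed

### The arm

A 6-joint arm with a two-finger parallel gripper is mounted at the origin on the work surface. World frame = base frame: x ahead of the robot, y to its left, z up, the work surface at z = 0. Lengths are in mm, angles in rad, forces in N, time in s.
With the tool pointing down it reaches from about 400 to 925 mm from the base axis. Payload 12.5 kg.
Tool frame: the origin (TCP) lies at the very end of the fingers, on their centre line; the grasp point (between the pads) lies 19 mm behind it; x points along the fingers, y is the direction in which the jaws open and shut, and the axes are right-handed (so a half turn about x gives the same grasp; the last joint's range is limited). The gripper opens to 95 mm and grips with 3 to 60 N. Pads are 20 mm wide; open, the fingers measure 119 mm over their backs; the gripper's body (75 mm by 180 mm) begins 59 mm behind the grasp point.
Start: joints at [1.216, 0.491, 1.559, -0, 1.092, -0.106], TCP at [153.883, 605.778, 214.661] pointing down, gripper open.
Joint ranges: [-3.1, 3.1], [-0.84, 2.19], [0.05, 2.79], [-1.13, 4.28], [0.06, 2.93], [-2.69, 2.69]. Speed limits (rad/s): [2.22, 2.22, 2.79, 3.14, 3.14, 3.14].

### API

Orientations are given as [roll, pitch, yaw] about the fixed x, y, z axes, in that order (R = Rz(yaw) Ry(pitch) Rx(roll)).
In Python, from cell import * gives the robot as it stands.
- The arm moves only by the tool step_arm, never from a script. Its argument "steps" is a list of rows, each a list of 4 numbers: the shift along the tool's x, y, z in units of 50 mm (1.0 is 50 mm), then the turn about the tool's x in units of 8 degrees (1.0 is 8 degrees). A call has 1 to 20 rows; each row shifts and turns the commanded pose from where the row before left it, along the tool's axes as they then stand; what a row does not reach is not made up. A row lasts 1/8 s, in which the tool goes at most 62.5 mm and 10.7 degrees, less where a joint would pass 70% of its speed; a pose out of reach is approached as far as the arm can. A call is refused whole if a number of a shift passes 1 or a number of a turn 1, either way. A call with a gripper value outside its range is refused whole. "jaw" is the closure, from 0 (fully open) to 1 (shut), set as the call begins (left out, the last holds). The fingers move at their own pace and stop on an object; the grip force is fixed at half the most. Time passes only in rows, so rows that do not move let the fingers close. It gives the time, the measured TCP pose, the force and the opening at its end, in the units of the state.
- state(): the state, without advancing time (a new reading comes with each control period).
- read_camera(name): name is "side" or "top"; returns the picture (480x640x3 uint8, red, green, blue); there is no depth.
- camera_info(name): a dict with "mtx" (3x3 intrinsics, pixels), "eye" and "attitude" of the camera in the world. Camera axes: x right, y down, z forward; pixel columns grow to the right and rows downward; lengths in mm; the calibration is good to about 2 mm. A picture is of the moment at which its call begins. camera_info takes no time and is no camera call.
- job_done(): hands the job in, once; it reports no verdict.
The state is a dict: "t": time; "joints": joint angles; "qvel": joint speeds; "tau": joint torques, N m; "eef_pos": TCP position; "tcp_rot": TCP orientation; "ft_force": force on the tool from outside, world axes, zero at the start; "moment": the same for the moment, N m; "opening": opening from 0.0 (shut) to 1.0 (fully open).
Only numpy, scipy, OpenCV 4.12 (cv2) and the standard library are available. Lean on these libraries where they do the work, as an engineer would, in place of code of your own. Each camera call takes 0.05 s, during which the arm holds its last target.

### The job

The clamping jig for printer pulleys stands open with a brass pulley (the part with a bore) in one of its two pockets and a solid black puck in the other. Swing its lid down shut, take the blue-headed pin from the plywood stand and push it down through the hole in the red upper half that lies over the pulley, through the pulley and into the lower half. Then press down on the pin until the two halves are fully closed on each other, and finish like that, still holding the pin pressed down; leave the other things on the table where they are.

Things in the scene. Friction and masses are not known exactly. Their poses are not given: they have to be found in the camera images.
- jig: Lower half of the clamshell jig, fixed: aluminium block 104 x 150 mm, top face 26 mm above the table. Origin: on the table under its middle; x points away from the hinge (and the robot), y along the hinge, z up. Two round pockets 40.5 mm wide, 10 mm deep, centred at jig x = 9 mm, y = +38 and -38 mm, each with a 13 mm hole through its floor down to the table.
- lid_hinge (a point): Middle of the hinge axis, fixed to the jig at jig x = -44 mm, y = 0, z = 36 mm; its y axis is the hinge line, on the side towards the robot, between two red cheeks 46 mm high and 12 mm thick at y = +-83 mm.
- lid (a joint): Hinge of the lid, rad: 0 = shut (level), grows as it opens towards the robot; starts near upright (1.25 to 1.6), stops at 1.7. Stiff, stays where it is left (0.16 N m: about 2 N near the free edge moves it). The lid is an aluminium bar on the hinge carrying the red upper half, a plate 150 mm wide, 12 mm thick, reaching from 12 to 94 mm off the hinge axis, outer face 8 mm above the axis when shut.
- lid_push (a point): Point on the outer (top when shut) face of the red upper half, in the middle of its width, 75 mm from the hinge axis and 19 mm from the free edge; moves with the lid. A good place to push the lid shut, following the arc about lid_hinge.
- jaw (a joint): Spring travel of the red upper half against the lid bar, m, towards the lower half. 0 = sprung off (lid shut: 6 mm gap between the halves, outer face 44 mm above the table); 0.006 = halves fully closed on each other (outer face 38 mm above the table). Takes about 2 N to start and 7 N to close fully; springs back when the push ends.
- hole_a (a point): Mouth, on the outer face, of the 13 mm hole through the red upper half on the jig's +y side (38 mm from the middle, 53 mm from the hinge axis). With the lid shut it lies straight over the +y pocket.
- hole_b (a point): The same for the hole on the jig's -y side, over the -y pocket.
- pulley: Brass pulley blank, loose in one of the pockets: a ring 38 mm outside, 14 mm bore, 9 mm high. Origin: centre of its underside (16 mm above the table while in the pocket). It can shift about 1 mm in the pocket.
- puck: Solid black puck, loose in the other pocket: 38 mm across, 9 mm high, no bore, so the pin cannot go through it. Origin: centre of its underside.
- pin: Locking pin, 75 mm long, about 50 g, standing in the stand at the start with its tip 6 mm above the table. From the tip up: steel shank 10 mm across and 34 mm long with a bevelled tip, blue collar 24 mm across and 5 mm thick, blue round grip 16 mm across and 36 mm long. Origin: the tip, centre of the shank's end; z points up to the grip.
- pin_tip (a point): The centre of the pin's lower end. With the pin fully home and the halves closed it lies 4 mm above the table.
- stand: Plywood block 64 x 64 x 40 mm high, fixed, with a 13 mm hole in the middle in which the pin stands, its collar resting on the block's top. Origin: centre of its underside.
- motor: Stepper motor, 42 x 42 mm, 40 mm high plus shaft, loose bystander. Origin: centre of its underside.
- screwdriver: Yellow screwdriver lying on the table, bystander. Origin under its middle.
- wrench: Steel spanner lying on the table, bystander. Origin under its middle.
- offcut: Aluminium extrusion offcut, 20 x 140 x 20 mm (its x, y, z), lying on the table, bystander. Origin under its middle.
- jar: Amber jar with white cap, 52 mm across, 70 mm high, bystander. Origin: centre of its underside.
There are look-alikes about, which are no part of the job. What is meant by the pulley is not pink, and is the smaller of those in its own colour.

How it is judged:
By the outcome, as a careful person would: the job done as asked, in the order asked, and still so for the second after the job is handed in, while the arm keeps its last pose, push and grip.
It also fails if it takes over 51 s, if anything falls off the work surface, if the arm or the gripper's body presses on something with over 40 N, if the wrist force passes 120 N, or if a joint passes its speed limit or range.

## Working session

There is one attempt and no reset: what is moved stays moved. The work goes in short steps, Python scripts to look and compute and a tool call to move; the robot and the scene stay as the last step left them, time stands still between calls to the robot, and variables do not carry over. Pictures are saved under pics/ and viewed, and the job is handed in when it is done.

Besides the shell and the picture viewer there is one more tool, called after "Request:" as a command line: name --pt "numbers of a row" for each row, then --argument value for the rest. step_arm: Moves the arm, as the interface text tells. Its arguments: {"type":"object","properties":{"steps":{"type":"array","items":{"type":"array","items":{"type":"number"}}},"jaw":{"type":"number"}},"required":["steps"]}

```bash
mkdir -p pics; ls
python3 - <<'E'
from cell import *
import cv2
print(state())
for n in ("side","top"):
    print(n,camera_info(n)); cv2.imwrite(f"pics/{n}0.png",cv2.cvtColor(read_camera(n),cv2.COLOR_RGB2BGR))
E
```

```text
pics
{'t': 0.0, 'joints': array([ 1.21641597e+00,  4.91533599e-01,  1.55949168e+00,  7.87811742e-06,
        1.09171023e+00, -1.05665775e-01]), 'qvel': array([-0.00100528, -0.00010618, -0.00038217, -0.00155522,  0.00029066,
       -0.00017152]), 'tau': array([ 1.98223306e-04, -6.12614179e+01, -2.58194858e+01,  6.93107676e-02,
        4.80121456e-02, -3.44062119e-05]), 'eef_pos': array([153.77136325, 605.51166402, 214.06334267]), 'tcp_rot': array([-1.68257569,  1.56965345, -1.9312939 ]), 'ft_force': array([0.41624567, 0.78375953, 0.06781218]), 'moment': array([-0.02013639, -0.04611684,  0.00015592]), 'opening': 1.0007202395367776}
side {'mtx': array([[522.74140992,   0.        , 315.43908435],
       [  0.        , 522.74140992, 237.84607354],
       [  0.        ,   0.        ,   1.        ]]), 'eye': array([493.38679921, 691.24153193, 883.47747922]), 'attitude': array([-2.4270845 ,  0.01292993, -3.05940608])}
top {'mtx': array([[490.56198802,   0.        , 314.47482458],
       [  0.        , 490.56198802, 240.21753037],
       [  0.        ,   0.        ,   1.        ]]), 'eye': array([ 4.28075866e+02, -6.71960008e-02,  1.03607631e+03]), 'attitude': array([-2.98749704e+00, -1.13950205e-04, -1.56874591e+00])}
```

View pics/side0.png

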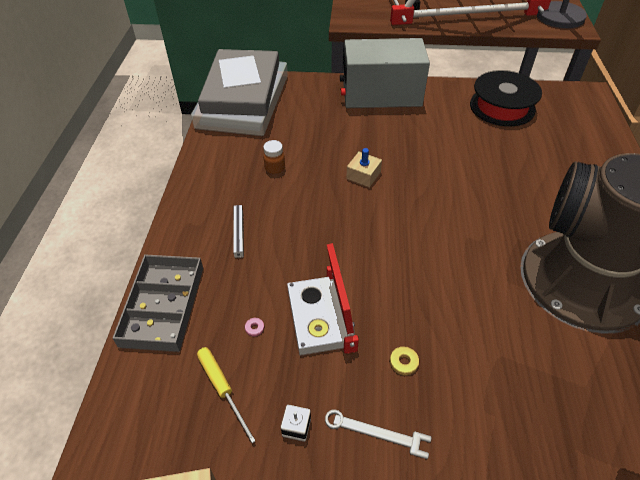

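View pics/top0.png

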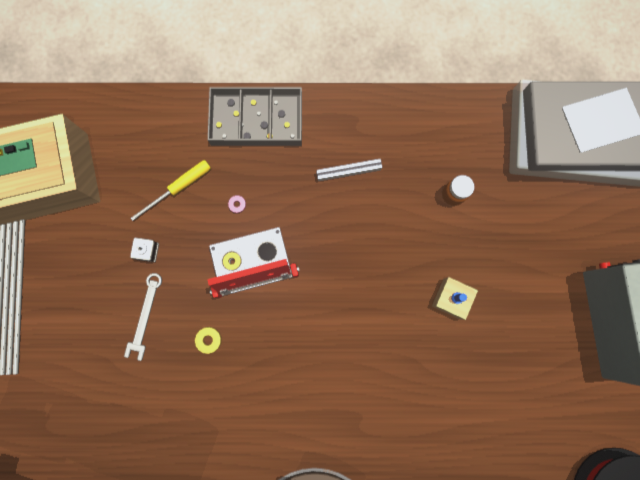

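```bash
cat > h.py <<'E'
from cell import *
import cv2, numpy as np
from scipy.spatial.transform import Rotation as Rn
def cam(n):
    c=camera_info(n); return np.array(c["mtx"]),np.array(c["eye"]),Rn.from_euler('xyz',c["attitude"]).as_matrix()
def onplane(n,uv,z):
    K,e,R=cam(n); d=R@np.linalg.inv(K)@np.array([uv[0],uv[1],1.]); return e+d*(z-e[2])/d[2]
def proj(n,p):
    K,e,R=cam(n); q=K@R.T@(np.array(p,float)-e); return q[:2]/q[2]
def crop(n,u,v,w,h,s,name,im=None):
    if im is None: im=read_camera(n)
    c=im[v:v+h,u:u+w]; c=cv2.resize(c,None,fx=s,fy=s,interpolation=cv2.INTER_CUBIC)
    cv2.imwrite(name,cv2.cvtColor(c,cv2.COLOR_RGB2BGR))
E
python3 - <<'E'
from h import *
T=cv2.cvtColor(cv2.imread("pics/top0.png"),cv2.COLOR_BGR2RGB);S=cv2.cvtColor(cv2.imread("pics/side0.png"),cv2.COLOR_BGR2RGB)
a=cv2.resize(T[220:310,200:310],None,fx=5,fy=5);
crop("top",195,220,110,85,7,"pics/tj.png",T);crop("side",275,235,100,125,4.8,"pics/sj.png",S)
b=np.hstack([cv2.resize(T[270:330,420:490],None,fx=5.5,fy=5.5),cv2.resize(S[140:200,335:405],None,fx=5.5,fy=5.5)])
cv2.imwrite("pics/st.png",cv2.cvtColor(b,cv2.COLOR_RGB2BGR))
def blobs(im,lo,hi,n,amin=15):
    m=cv2.inRange(cv2.cvtColor(im,cv2.COLOR_RGB2HSV),lo,hi)
    k,l,st,c=cv2.connectedComponentsWithStats(m)
    print(n,[(st[i,:].tolist(),c[i].round(1).tolist()) for i in range(1,k) if st[i,4]>amin])
for n,im in(("top",T),("side",S)):
    blobs(im,(105,120,40),(130,255,255),n+" blue")
    blobs(im,(20,90,90),(35,255,255),n+" yellow")
    blobs(im,(0,0,0),(180,120,45),n+" dark",100)
print(proj("top",[0,0,0]))
E
```

```text
top blue [([452, 293, 15, 10, 86], [459.0, 297.3])]
top yellow [([251, 100, 5, 5, 22], [253.1, 102.1]), ([234, 111, 5, 5, 24], [235.9, 113.1]), ([0, 122, 58, 31, 840], [32.2, 135.7]), ([216, 122, 6, 6, 25], [218.4, 124.4]), ([284, 122, 6, 6, 25], [286.4, 124.4]), ([0, 149, 3, 6, 16], [0.9, 151.8]), ([0, 151, 65, 50, 1754], [32.9, 177.0]), ([167, 160, 44, 36, 589], [188.6, 177.0]), ([223, 252, 18, 18, 227], [231.4, 260.5]), ([459, 282, 19, 10, 20], [468.4, 286.1]), ([195, 327, 26, 27, 503], [207.4, 339.9])]
top dark [([574, 448, 66, 32, 734], [599.3, 461.4])]
side blue [([360, 148, 9, 18, 114], [364.4, 157.0])]
side yellow [([350, 152, 16, 20, 76], [357.9, 164.0]), ([369, 155, 5, 9, 20], [370.3, 158.0]), ([365, 157, 17, 18, 80], [373.3, 165.5]), ([175, 274, 6, 6, 26], [177.3, 276.8]), ([140, 303, 6, 6, 30], [142.4, 305.4]), ([147, 319, 6, 7, 34], [149.5, 322.0]), ([309, 319, 19, 18, 240], [318.0, 327.8]), ([197, 347, 35, 51, 740], [213.5, 371.4]), ([390, 347, 29, 26, 516], [404.2, 359.6]), ([199, 469, 7, 11, 55], [201.8, 474.4]), ([180, 472, 9, 8, 45], [185.1, 475.9])]
side dark [([537, 11, 48, 18, 257], [558.2, 22.3]), ([328, 38, 19, 50, 504], [338.5, 59.4]), ([470, 47, 72, 79, 2546], [508.9, 90.6]), ([564, 49, 28, 32, 534], [577.6, 64.4]), ([266, 53, 13, 60, 165], [271.8, 83.6]), ([179, 101, 19, 13, 152], [187.4, 106.1]), ([533, 163, 107, 134, 6119], [588.4, 238.7]), ([136, 257, 13, 25, 137], [142.6, 270.4]), ([176, 260, 27, 91, 484], [189.1, 306.1]), ([523, 264, 70, 65, 257], [549.4, 303.6]), ([617, 274, 23, 27, 280], [632.1, 286.4]), ([126, 283, 13, 25, 154], [132.8, 296.5]), ([597, 285, 13, 38, 153], [602.7, 303.7]), ([302, 288, 19, 15, 200], [311.0, 295.0]), ([115, 309, 14, 28, 173], [122.5, 324.3])]
[313.9305543  538.22522962]
```

View pics/tj.png

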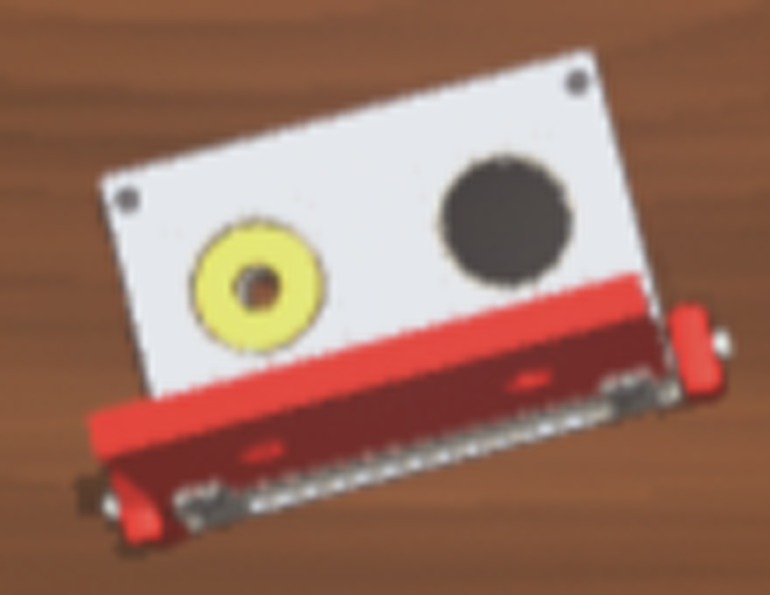

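View pics/sj.png

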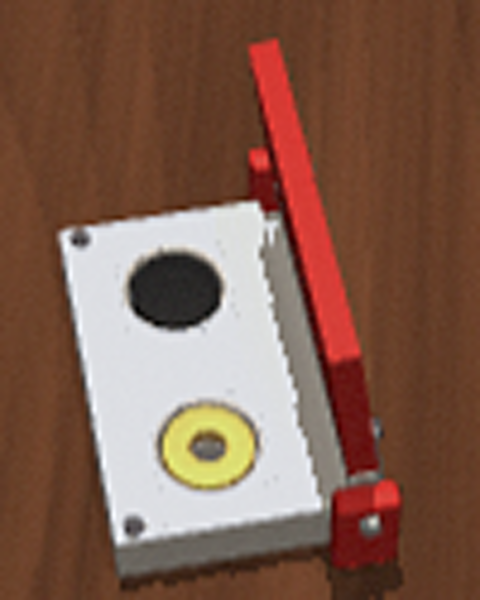

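View pics/st.png

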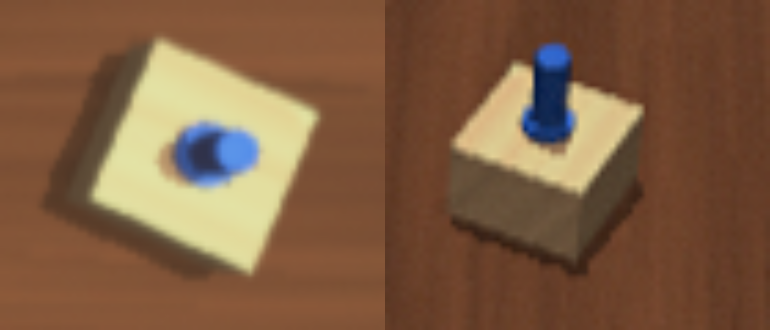

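Run:
```python
from h import *
T=cv2.imread("pics/top0.png");S=cv2.imread("pics/side0.png")
def t(s,u0,v0,l): return [((a+.5)/s-.5+u0,(b+.5)/s-.5+v0) for a,b in l]
np.set_printoptions(precision=1,suppress=True)
tj=t(7,195,220,[(101,178),(592,50),(257,286),(506,221),(127,199),(577,82)])
sj=t(4.8,275,235,[(118,545),(60,232),(208,446),(174,288),(134,525),(80,238)])
for nm,a,b,z in zip(["cornL","cornR","pulley","puckpocket","screwL","screwR"],tj,sj,[26,26,25.5,25.5,26,26]):
    print(nm,onplane("top",a,z),onplane("side",b,z))
ts=t(5.5,420,270,[(158,38),(319,112),(252,274),(90,200),(237,152),(208,155)])
ss=t(5.5,335,140,[(515-385,63),(644-385,107),(583-385,193),(452-385,147),(553-385,55),(548-385,122)])
for a,z in zip(ts,[40]*4+[81,45]): print("T",onplane("top",a,z))
for a,z in zip(ss,[40]*4+[81,45]): print("S",onplane("side",a,z))
# bore
for n,I,box in(("top",T,(215,245,40,40)),):
    pass
# refined ring fits
for n,I,u,v in(("top",T,231,260),("side",S,318,328)):
    m=cv2.inRange(cv2.cvtColor(I,cv2.COLOR_BGR2HSV),(20,90,90),(35,255,255)); m2=np.zeros_like(m); m2[v-15:v+15,u-15:u+15]=m[v-15:v+15,u-15:u+15]
    c=max(cv2.findContours(m2,0,1)[0],key=cv2.contourArea); e=cv2.fitEllipse(c); print(n,e,onplane(n,e[0],25))
```

```text
cornL [574.4 219.6  26. ] [573.3 220.2  26. ]
cornR [613.4  74.1  26. ] [612.8  75.2  26. ]
pulley [542.3 172.4  25.5] [542.4 173.8  25.5]
puckpocket [561.9  99.   25.5] [562.4  99.8  25.5]
screwL [568.2 211.6  26. ] [568.  211.2  26. ]
screwR [603.7  78.5  26. ] [604.   77.7  26. ]
T [ 508.8 -271.9   40. ]
T [ 481.6 -330.1   40. ]
T [ 422.8 -302.8   40. ]
T [ 449.4 -244.7   40. ]
T [ 465.4 -286.9   81. ]
T [ 465.7 -287.1   45. ]
S [ 481.5 -330.    40. ]
S [ 423.3 -303.5   40. ]
S [ 449.6 -244.9   40. ]
S [ 507.5 -270.9   40. ]
S [ 465.8 -286.8   81. ]
S [ 465.9 -284.6   45. ]
top ((231.39402770996094, 260.50927734375), (16.959583282470703, 17.29581069946289), 81.88377380371094) [542.2 172.2  25. ]
side ((317.9861145019531, 327.7716979980469), (16.789684295654297, 18.732053756713867), 85.67842102050781) [542.3 174.1  25. ]
```

```bash
cat >> h.py <<'E'
np.set_printoptions(precision=3,suppress=True)
YAW=0.2635; JO=np.array([543.4,133.75,0]); JR=Rn.from_euler('z',YAW).as_matrix()
def J(x,y,z): return JO+JR@np.array([x,y,z],float)
def lidp(th,r,h,y=0): # h above axis
    return J(-44+r*np.cos(th)-h*np.sin(th), y, 36+r*np.sin(th)+h*np.cos(th))
def toolR(s): return Rn.from_euler('xyz',s["tcp_rot"]).as_matrix()
def go(target,s=None):
    s=s or state(); d=np.array(target)-s["eef_pos"]; u=toolR(s).T@d/50; print("delta tool units",u,"pos",s["eef_pos"],"F",s["ft_force"],"t",s["t"],"open",s["opening"])
E
python3 - <<'E'
from h import *
s=state(); print(toolR(s)); print(JR)
for th in np.arange(1.2,1.65,.05):
    print(round(th,2),proj("top",lidp(th,94,-4,75)),proj("top",lidp(th,94,8,75)),proj("side",lidp(th,94,-4,75)),proj("side",lidp(th,94,8,75)),proj("side",lidp(th,94,8,-75)))
print("T obs",(88/7+195,412/7+220),(107/7+195,462/7+220),"S obs", (327/4.8+275,358/4.8+235),(360/4.8+275,355/4.8+235),(277/4.8+275,42/4.8+235))
go(lidp(np.pi/2,75,0)+JR@[-60,0,0])
E
```

```text
[[-0.     0.246  0.969]
 [-0.001  0.969 -0.246]
 [-1.    -0.001 -0.   ]]
[[ 0.965 -0.26   0.   ]
 [ 0.26   0.965  0.   ]
 [ 0.     0.     1.   ]]
1.2 [205.047 267.571] [205.889 273.14 ] [330.288 314.287] [336.736 311.847] [320.352 245.8  ]
1.25 [205.363 269.725] [206.301 275.454] [332.795 313.311] [339.365 311.029] [322.716 245.034]
1.3 [205.717 271.945] [206.747 277.817] [335.353 312.395] [342.025 310.279] [325.111 244.341]
1.35 [206.107 274.224] [207.228 280.22 ] [337.954 311.543] [344.706 309.599] [327.528 243.723]
1.4 [206.534 276.554] [207.742 282.656] [340.59  310.757] [347.402 308.992] [329.962 243.183]
1.45 [206.995 278.929] [208.286 285.117] [343.253 310.04 ] [350.104 308.459] [332.404 242.722]
1.5 [207.489 281.341] [208.86  287.596] [345.934 309.395] [352.803 308.003] [334.847 242.342]
1.55 [208.015 283.782] [209.462 290.084] [348.626 308.823] [355.492 307.623] [337.284 242.043]
1.6 [208.572 286.245] [210.089 292.573] [351.32  308.326] [358.16  307.322] [339.707 241.826]
T obs (207.57142857142858, 278.85714285714283) (210.28571428571428, 286.0) S obs (343.125, 309.58333333333337) (350.0, 308.95833333333337) (332.7083333333333, 243.75)
delta tool units [ 2.069 -8.244  8.063] pos [153.799 605.559 214.095] F [-0.163 -0.025  0.355] t 0.1 open 0.9995800293642395
```

Request:
step_arm --pt "0 0 0 -0.92" --pt "0 0 0 -0.92" --pt "0 0 0 -0.92" --pt "0 0 0 -0.91" --jaw 1

```text
t: 0.6
eef_pos: [153.8, 605.6, 214.3]
tcp_rot: [-2.185, 1.57, -1.917]
ft_force: [0.2, 1.4, -0.5]
opening: 0.634
```

Run:
```python
from h import *
s=state(); print(toolR(s)); go(lidp(np.pi/2,75,0)+JR@[-60,0,0])
```

```text
[[-0.    -0.265  0.964]
 [-0.001  0.964  0.265]
 [-1.    -0.001 -0.   ]]
delta tool units [  2.071 -11.153   2.937] pos [153.828 605.619 214.282] F [ 0.188  1.367 -0.467] t 0.6 open 0.6335604326965354
```

Request:
step_arm --pt "0 -0.8 0.21 0" --pt "0 -0.8 0.21 0" --pt "0 -0.8 0.21 0" --pt "0 -0.8 0.21 0" --pt "0 -0.8 0.21 0" --pt "0 -0.8 0.21 0" --pt "0 -0.8 0.21 0" --pt "0 -0.8 0.21 0" --pt "0 -0.8 0.21 0" --pt "0 -0.8 0.21 0" --pt "0 -0.8 0.21 0" --pt "0 -0.8 0.21 0" --pt "0 -0.8 0.21 0" --pt "0 -0.75 0.21 0" --pt "0 0 0 0"

```text
t: 2.48
eef_pos: [441.9, 104.2, 214.4]
tcp_rot: [3.009, 1.571, -3.014]
ft_force: [1.0, 0.5, -0.4]
opening: 0.002
```

Run:
```python
from h import *
s=state(); print(toolR(s),s["joints"]); go(lidp(np.pi/2,75,0)+JR@[-60,0,0])
```

```text
[[-0.    -0.258  0.966]
 [-0.     0.966  0.258]
 [-1.     0.    -0.   ]] [ 0.086  0.249  1.959 -0.     0.934 -1.745]
delta tool units [2.067 0.042 0.034] pos [441.938 104.186 214.359] F [ 0.965  0.494 -0.389] t 2.475 open 0.0023581454896541335
```

Run:
```python
from h import *
ths=list(np.linspace(1.45,0,20))
P=[]
for th in ths: P.append((-44+75*np.cos(th)-8*np.sin(th)-10, 36+75*np.sin(th)+8*np.cos(th)))
p0=JR.T@(state()["eef_pos"]-JO); print(p0,P[0])
d=np.diff(np.array(P),axis=0)
print([[round(-b/50,2),0,round(a/50,2),0] for a,b in d], d.sum(0)/50)
```

```text
[-105.66    -2.117  214.359] (np.float64(-52.903996225748216), np.float64(111.41749648275807))
[[np.float64(0.01), 0, np.float64(0.11), 0], [np.float64(0.01), 0, np.float64(0.11), 0], [np.float64(0.02), 0, np.float64(0.11), 0], [np.float64(0.03), 0, np.float64(0.11), 0], [np.float64(0.04), 0, np.float64(0.11), 0], [np.float64(0.05), 0, np.float64(0.1), 0], [np.float64(0.06), 0, np.float64(0.1), 0], [np.float64(0.06), 0, np.float64(0.1), 0], [np.float64(0.07), 0, np.float64(0.09), 0], [np.float64(0.08), 0, np.float64(0.09), 0], [np.float64(0.08), 0, np.float64(0.08), 0], [np.float64(0.09), 0, np.float64(0.07), 0], [np.float64(0.09), 0, np.float64(0.07), 0], [np.float64(0.1), 0, np.float64(0.06), 0], [np.float64(0.1), 0, np.float64(0.05), 0], [np.float64(0.11), 0, np.float64(0.04), 0], [np.float64(0.11), 0, np.float64(0.03), 0], [np.float64(0.11), 0, np.float64(0.03), 0], [np.float64(0.11), 0, np.float64(0.02), 0]] [ 1.478 -1.348]
```

Request:
step_arm --pt "0.8 0 0 0" --pt "0.8 0 0 0" --pt "0.43 0 0 0" --pt "0 0 0.3 0" --pt "0 0 0.3 0" --pt "0 0 0.2 0" --pt "0 0 0 0"

```text
t: 3.35
eef_pos: [480.6, 116.6, 113.6]
tcp_rot: [-0.096, 1.569, 0.168]
ft_force: [-0.6, 0.6, -0.5]
opening: 0.006
```

Request:
step_arm --pt "0.04 0 0.13 0" --pt "0 0 0.13 0" --pt "0.01 0 0.11 0" --pt "0.01 0 0.11 0" --pt "0.02 0 0.11 0" --pt "0.03 0 0.11 0" --pt "0.04 0 0.11 0" --pt "0.05 0 0.1 0" --pt "0.06 0 0.1 0" --pt "0.06 0 0.1 0"

```text
t: 4.6
eef_pos: [533.6, 130.8, 96.9]
tcp_rot: [0.849, 1.571, 1.112]
ft_force: [-2.4, -0.6, 0.2]
opening: 0.004
```

Run:
```python
from h import *
print(JR.T@(state()["eef_pos"]-JO),state()["ft_force"])
crop("side",240,180,180,180,3.3,"pics/s1.png")
```

```text
[-10.205  -0.291  96.916] [-2.44  -0.555  0.212]
```

View pics/s1.png

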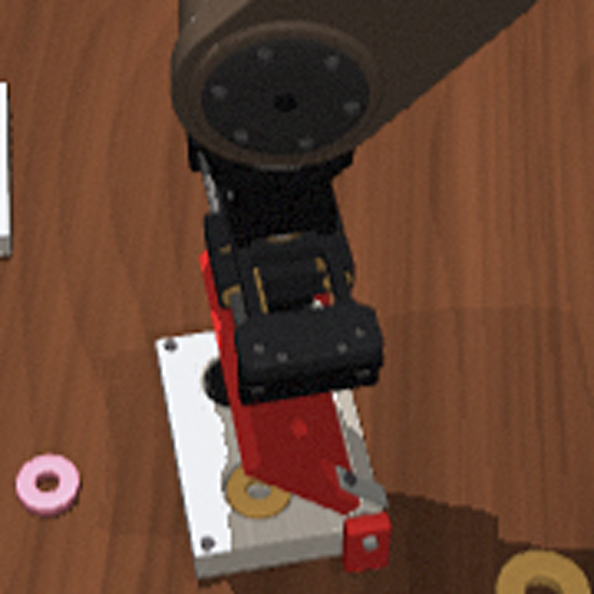

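The picture shows the lid tipping forward under the closed fingers (free edge at about crop 205–250, 260–470). The pulley is still in its pocket at (258, 490). Force is about 2 N, as expected, so I continue along the arc.

Request:
step_arm --pt "0.07 0 0.09 0" --pt "0.08 0 0.09 0" --pt "0.08 0 0.08 0" --pt "0.09 0 0.07 0" --pt "0.09 0 0.07 0" --pt "0.1 0 0.06 0" --pt "0.1 0 0.05 0" --pt "0.11 0 0.04 0" --pt "0.11 0 0.03 0" --pt "0.11 0 0.03 0" --pt "0.11 0 0.02 0" --pt "0 0 0 0"

```text
t: 6.15
eef_pos: [563.7, 139.0, 44.3]
tcp_rot: [2.548, 1.571, 2.811]
ft_force: [-0.6, -1.7, 1.5]
opening: 0.003
```

Run:
```python
from h import *
print(JR.T@(state()["eef_pos"]-JO),state()["ft_force"])
```

```text
[20.989 -0.275 44.29 ] [-0.629 -1.692  1.507]
```

Request:
step_arm --pt "0.03 0 0 0" --pt "0.03 0 0 0" --pt "0 0 0 0"

```text
t: 6.52
eef_pos: [563.8, 139.0, 41.8]
tcp_rot: [0.073, 1.57, 0.337]
ft_force: [-0.0, -0.6, 4.4]
opening: 0.002
```

Request:
step_arm --pt "-0.8 0 0 0.9" --pt "-0.8 0 0 0.9" --pt "0 0 0 0.9" --pt "0 0 0 0.9" --jaw 0.4

```text
t: 7.02
eef_pos: [563.8, 139.0, 122.1]
tcp_rot: [0.484, 1.57, 0.241]
ft_force: [-0.2, -0.7, -1.2]
opening: 0.369
```

Run:
```python
from h import *
go([465.7,-286.9,120]); print(toolR(state()))
```

```text
delta tool units [ 0.038 -8.74   0.146] pos [563.806 138.989 122.127] F [-0.23  -0.665 -1.162] t 7.025 open 0.369463374612096
[[ 0.001  0.241  0.971]
 [ 0.     0.971 -0.241]
 [-1.     0.001  0.001]]
```

Request:
step_arm --pt "0 -0.87 0.015 0" --pt "0 -0.87 0.015 0" --pt "0 -0.87 0.015 0" --pt "0 -0.87 0.015 0" --pt "0 -0.87 0.015 0" --pt "0 -0.87 0.015 0" --pt "0 -0.87 0.015 0" --pt "0 -0.87 0.015 0" --pt "0 -0.87 0.015 0" --pt "0 -0.87 0.015 0" --pt "0 0 0 0"

```text
t: 8.4
eef_pos: [467.4, -287.8, 121.3]
tcp_rot: [-0.572, 1.57, -0.814]
ft_force: [-0.3, 0.4, 0.5]
opening: 0.601
```

Run:
```python
from h import *
T=read_camera("top"); crop("top",195,200,110,110,5.4,"pics/t2.png",T)
go([465.7,-286.9,48]); print(toolR(state()),state()["joints"])
```

```text
delta tool units [ 1.467 -0.022 -0.033] pos [ 467.566 -286.246  121.33 ] F [ 0.275 -0.433 -1.063] t 8.45 open 0.601449423237591
[[-0.     0.239  0.971]
 [ 0.     0.971 -0.239]
 [-1.     0.    -0.   ]] [-0.67   0.5    1.847  0.     0.795 -2.   ]
```

View pics/t2.png

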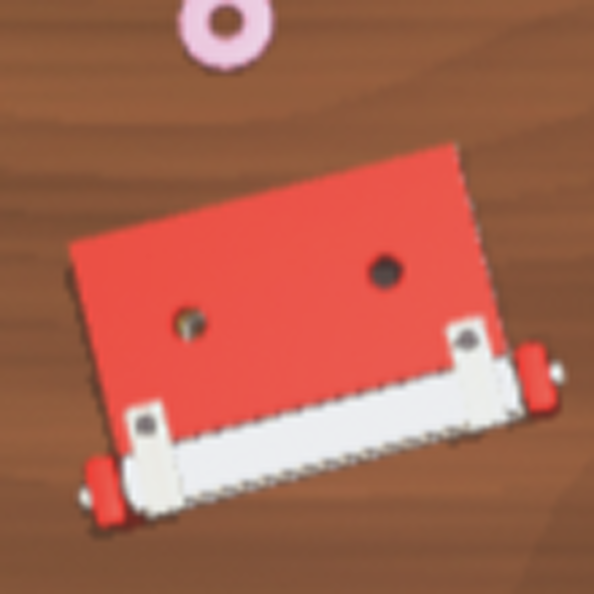

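Request:
step_arm --pt "0.5 0 -0.03 0" --pt "0.5 0 0 0" --pt "0.46 0 0 0" --pt "0 0 0 0"

```text
t: 8.95
eef_pos: [466.2, -283.5, 47.5]
tcp_rot: [2.652, 1.568, 2.415]
ft_force: [-0.2, -1.1, 0.3]
opening: 0.6
```

Run:
```python
from h import *
for i in range(3): print(state()["eef_pos"])
print("holes z44",[onplane("top",((a+.5)/5.4-.5+195,(b+.5)/5.4-.5+200),44) for a,b in((190,324),(385,271))],J(9,38,44),J(9,-38,44))
crop("top",400,230,120,100,5,"pics/t3.png")
crop("side",310,90,110,120,5,"pics/s3.png")
go([465.7,-286.9,48])
```

```text
[ 466.213 -283.533   47.457]
[ 466.213 -283.533   47.457]
[ 466.213 -283.533   47.457]
holes z44 [array([541.933, 172.332,  44.   ]), array([562.227,  99.229,  44.   ])] [542.192 172.783  44.   ] [561.987  99.406  44.   ]
delta tool units [ 0.022 -0.052 -0.012] pos [ 466.918 -284.497   49.101] F [ 0.881 -0.613  0.135] t 9.05 open 0.5990904054784101
```

View pics/s3.png

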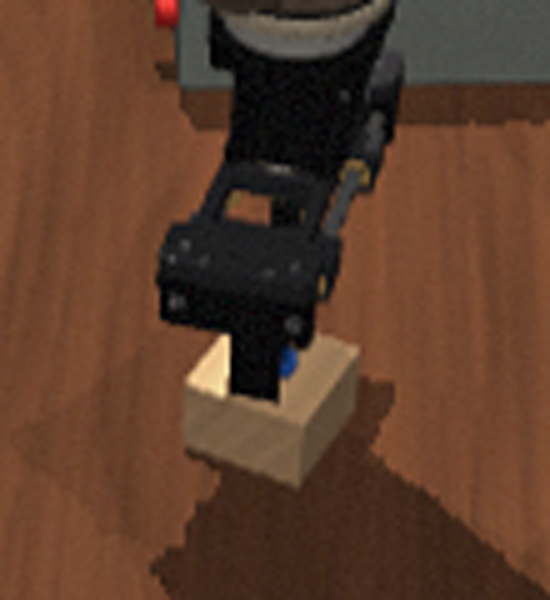

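Request:
step_arm --pt "0 -0.04 -0.01 0" --pt "0 0 0 0"

```text
t: 9.3
eef_pos: [465.8, -287.2, 49.4]
tcp_rot: [-0.358, 1.57, -0.597]
ft_force: [0.1, 1.9, 0.2]
opening: 0.6
```

Request:
step_arm --pt "0 0 0 0" --pt "0 0 0 0" --pt "0 0 0 0" --pt "0 0 0 0" --pt "0 0 0 0" --pt "0 0 0 0" --pt "0 0 0 0" --jaw 1

```text
t: 10.18
eef_pos: [465.5, -286.9, 48.5]
tcp_rot: [2.283, 1.571, 2.044]
ft_force: [-0.7, -0.3, -0.4]
opening: 0.16
```

Request:
step_arm --pt "-0.4 0 0 0" --pt "-0.5 0 0 0" --pt "-0.5 0 0 0" --pt "0 0 0 0"

```text
t: 10.68
eef_pos: [466.1, -287.3, 119.9]
tcp_rot: [-0.405, 1.568, -0.644]
ft_force: [0.9, 0.3, -0.0]
opening: 0.164
```

Run:
```python
from h import *
go([542.1,172.6,120])
crop("side",310,60,110,120,5,"pics/s4.png")
crop("top",400,230,120,100,5,"pics/t4.png")
```

```text
delta tool units [-0.015  9.297 -0.701] pos [ 466.119 -287.325  119.882] F [ 0.874  0.332 -0.006] t 10.675 open 0.16440488653611163
```

View pics/s4.png

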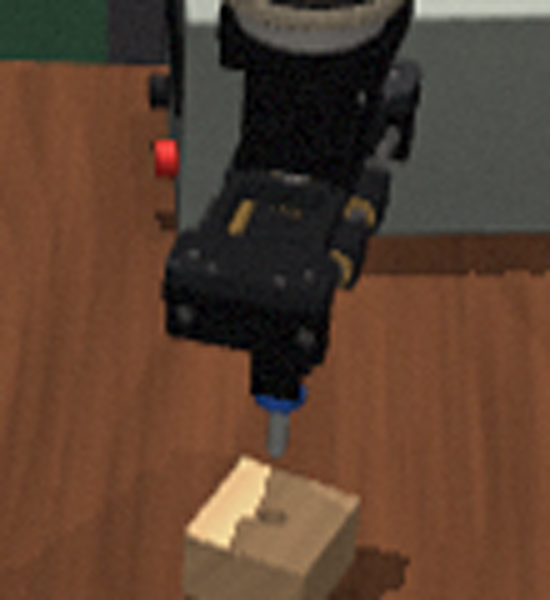

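Request:
step_arm --pt "0 0.8 -0.06 0" --pt "0 0.8 -0.06 0" --pt "0 0.8 -0.06 0" --pt "0 0.8 -0.06 0" --pt "0 0.8 -0.06 0" --pt "0 0.8 -0.06 0" --pt "0 0.8 -0.06 0" --pt "0 0.8 -0.06 0" --pt "0 0.8 -0.06 0" --pt "0 0.8 -0.06 0" --pt "0 0.8 -0.06 0" --pt "0 0.5 -0.04 0" --pt "0 0 0 0" --pt "0 0 0 0"

```text
t: 12.52
eef_pos: [541.2, 172.5, 117.8]
tcp_rot: [-2.672, 1.569, -2.911]
ft_force: [-0.3, -0.3, 0.1]
opening: 0.162
```

Run:
```python
from h import *
go([542.1,172.6,100])
S=read_camera("side");crop("side",260,230,130,120,5,"pics/s5.png",S)
go([542.1,172.6,100])
for z in (77.5,): 
  for p in ([542.1,172.6,z],J(9,38,44)): print((proj("side",p)-[260,230])*5)
```

```text
delta tool units [0.355 0.007 0.018] pos [541.165 172.485 117.765] F [-0.271 -0.348  0.144] t 12.525 open 0.1618278854533471
delta tool units [0.361 0.011 0.014] pos [541.33  172.241 118.037] F [-0.127  0.423 -0.539] t 12.575 open 0.16212594950904988
[289.437 409.573]
[289.996 459.181]
```

View pics/s5.png

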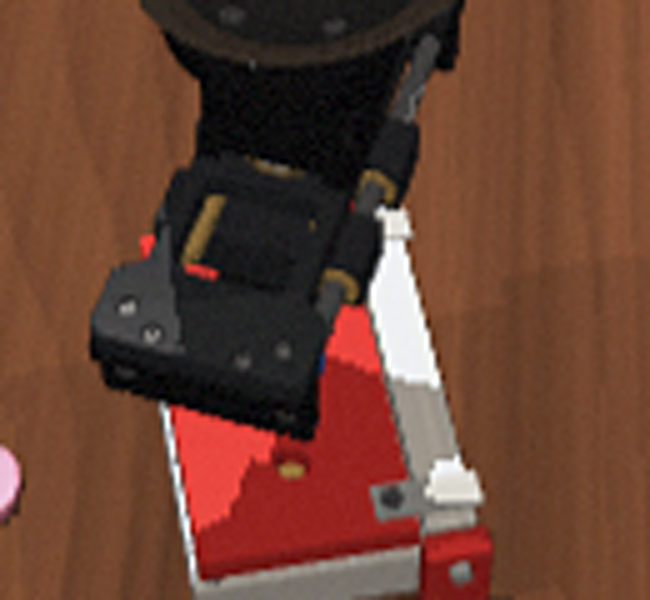

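Request:
step_arm --pt "0.19 0.01 0.01 0" --pt "0.19 0 0.01 0" --pt "0.16 0 0 0" --pt "0 0 0 0" --pt "0 0 0 0"

```text
t: 13.2
eef_pos: [542.8, 173.4, 91.7]
tcp_rot: [1.036, 1.571, 0.797]
ft_force: [-0.5, -0.5, 0.3]
opening: 0.162
```

Run:
```python
from h import *
go([542.1,172.6,89.5])
S=read_camera("side");crop("side",270,270,100,100,6,"pics/s6.png",S)
T=read_camera("top");crop("top",185,200,110,100,6,"pics/t6.png",T)
go([542.1,172.6,89.5])
```

```text
delta tool units [ 0.044 -0.019 -0.01 ] pos [542.828 173.393  91.695] F [-0.46  -0.514  0.319] t 13.2 open 0.1622988939506521
delta tool units [ 0.048 -0.02  -0.011] pos [542.89  173.458  91.92 ] F [ 0.353  0.217 -0.873] t 13.3 open 0.15987387584383272
```

View pics/s6.png

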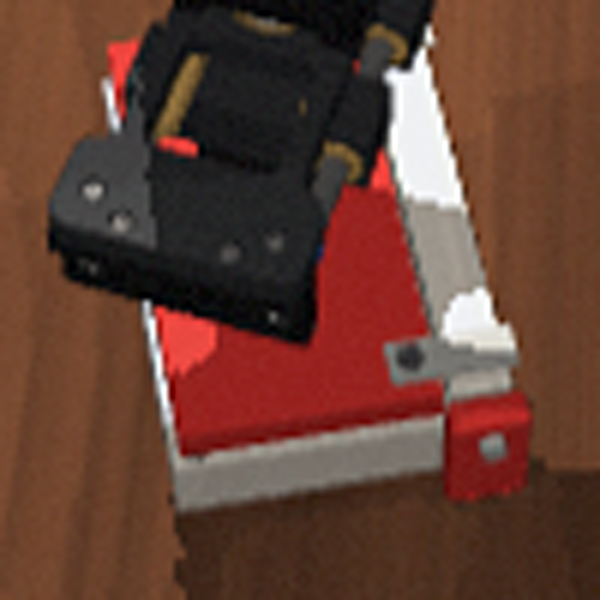

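View pics/t6.png

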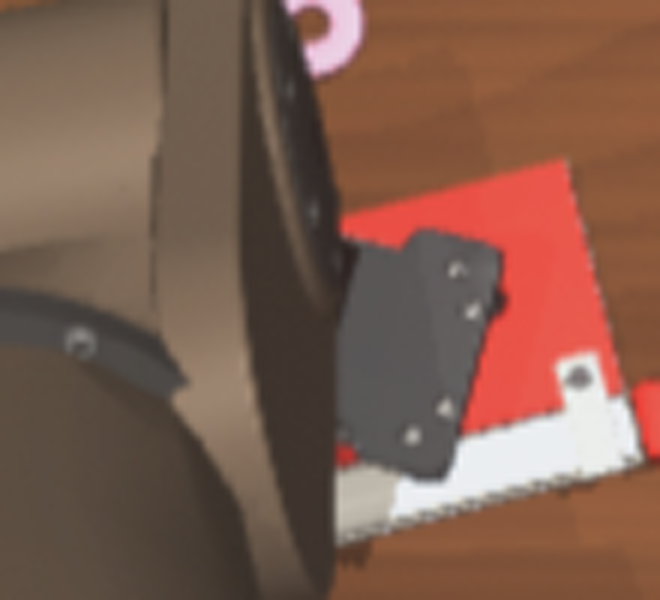

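Request:
step_arm --pt "0.06 0 0 0" --pt "0.06 0 0 0" --pt "0.05 0 0 0" --pt "0.05 0 0 0" --pt "0 0 0 0"

```text
t: 13.92
eef_pos: [542.6, 173.4, 80.4]
tcp_rot: [-2.925, 1.57, 3.119]
ft_force: [-0.2, 0.2, -0.8]
opening: 0.165
```

Run:
```python
from h import *
s=state();print(s["eef_pos"],s["ft_force"],s["moment"],s["opening"])
```

```text
[542.645 173.355  80.383] [-0.163  0.15  -0.821] [ 0.019  0.009 -0.051] 0.16484263787335854
```

Request:
step_arm --pt "0.06 0 0 0" --pt "0.06 0 0 0" --pt "0.06 0 0 0" --pt "0.06 0 0 0" --pt "0.06 0 0 0" --pt "0 0 0 0"

```text
t: 14.68
eef_pos: [542.7, 173.4, 65.4]
tcp_rot: [-2.964, 1.57, 3.08]
ft_force: [-0.4, -1.0, -0.5]
opening: 0.161
```

Request:
step_arm --pt "0.05 0 0 0" --pt "0.05 0 0 0" --pt "0.05 0 0 0" --pt "0.05 0 0 0" --pt "0 0 0 0"

```text
t: 15.3
eef_pos: [542.7, 173.4, 55.4]
tcp_rot: [-2.969, 1.57, 3.075]
ft_force: [0.1, -0.2, 0.6]
opening: 0.161
```

Request:
step_arm --pt "0.04 0 0 0" --pt "0.04 0 0 0" --pt "0 0 0 0"

```text
t: 15.68
eef_pos: [542.9, 173.4, 51.7]
tcp_rot: [0.765, 1.57, 0.526]
ft_force: [0.1, 0.4, 2.4]
opening: 0.161
```

Request:
step_arm --pt "0.04 0 0 0" --pt "0.04 0 0 0" --pt "0 0 0 0"

```text
t: 16.05
eef_pos: [542.9, 173.5, 47.7]
tcp_rot: [0.591, 1.57, 0.353]
ft_force: [0.2, 0.5, 5.4]
opening: 0.159
```

Request:
step_arm --pt "0.02 0 0 0" --pt "0.02 0 0 0" --pt "0 0 0 0"

```text
t: 16.42
eef_pos: [543.0, 173.5, 46.2]
tcp_rot: [0.516, 1.57, 0.277]
ft_force: [-1.9, -0.7, 9.1]
opening: 0.161
```

Request:
step_arm --pt "0.02 0 0 0" --pt "0 0 0 0" --pt "0 0 0 0"

```text
t: 16.8
eef_pos: [543.1, 173.5, 45.8]
tcp_rot: [0.484, 1.569, 0.245]
ft_force: [-3.2, -1.0, 16.7]
opening: 0.162
```

Run:
```python
from h import *
S=read_camera("side");crop("side",240,230,150,130,5,"pics/s7.png",S)
cv2.imwrite("pics/s7f.png",cv2.cvtColor(S,cv2.COLOR_RGB2BGR))
s=state();print(s["eef_pos"],s["ft_force"])
for z in(38,26): print(z,(proj("side",J(-44+94,75,z))-[240,230])*5,(proj("side",J(-20,75,z))-[240,230])*5)
```

```text
[543.093 173.469  45.784] [-2.703 -0.261 16.876]
38 [298.089 572.138] [486.33  540.342]
26 [299.258 588.502] [485.727 556.876]
```

View pics/s7.png

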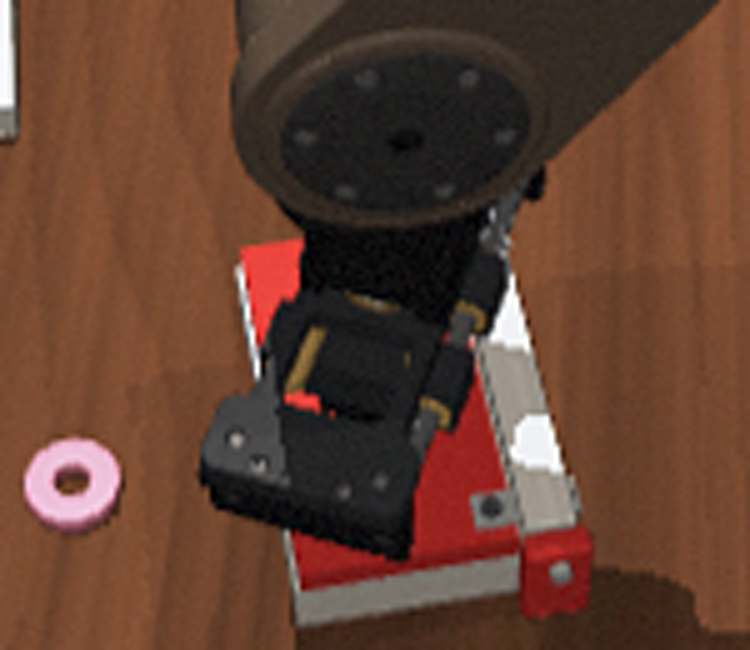

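View pics/s7f.png

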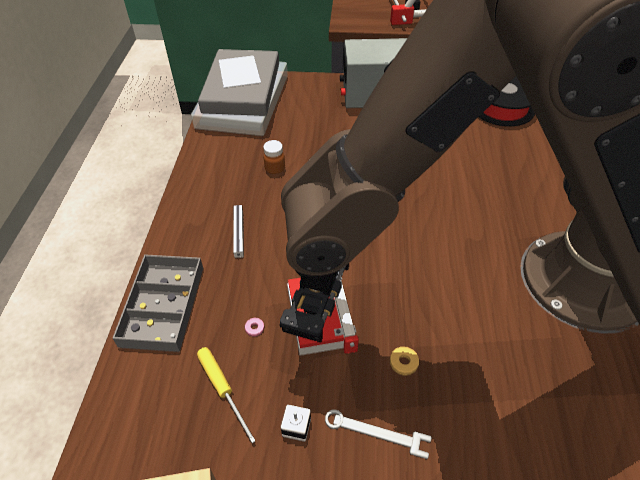

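Run:
```python
from h import *
s=state();print(s["eef_pos"],s["ft_force"],s["opening"],s["t"]); print(job_done())
```

```text
[543.093 173.469  45.784] [-2.703 -0.261 16.876] 0.16563718142424255 16.85
the job is handed in; nothing more can be done
None
```

The job is handed in at t = 16.9 s. I swung the lid shut with the closed fingers, took the blue pin from the stand, and put it through the +y hole, over the brass pulley. I then pressed it down until the halves closed, and the arm is still holding it there.

**Last checks**
- **Insertion:** the pin met almost no side force on the way down. Collar contact came at TCP height 52 mm, as expected.
- **Closing:** the force rose to 5.4 N and then 9 N over the jaw travel. It then jumped to 17 N within 0.4 mm, with the TCP at 45.8 mm against an expected 46.5 mm at full closure.
- **Picture:** the final side view shows the red half sitting on the aluminium with no visible gap. The bystanders that can be seen in it, including the motor, have not moved.

**Checks that were limited or disagreed**
- The gripper hid the pin and its hole in both cameras during insertion, so that part rests on the height and force readings.
- The two cameras disagreed by about 1.5–2 mm in y at the jig, which is within the stated calibration. I aimed about 1 mm above the top camera's value, between the two.

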